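# Release the latched key of the dust extraction

### The job

One of the four identical keys on the grey control box has been left latched down and keeps the dust extraction running. Tap each key lightly with a fingertip, one after another from the key next to the round dial to the far end, to find the latched one; only after all four taps, press that key down until it lets go and springs up level with the others. Do not press the other keys in, and leave everything else on the bench where it is.

Things in the scene. Friction and masses are not known exactly. Their poses are not given: they have to be found in the camera images.
- box: grey control box fixed on the bench, 110 (x) x 270 (y) x 55 mm high; origin at the centre of its underside, z up. On its flat top: a fixed round black dial (40 mm across, 15 mm high) at y = +100 mm and a row of four identical white keys at y = +45, -1, -47 and -93 mm, all at x = 0. The key next to the dial is the one at y = +45 mm.
- unit_a: mount of key a: a flat grey plate under the key, 46 (x) x 36 (y) x 1 mm, fixed on the box; origin on the box's top face at the key's centre, axes parallel to the box's. It carries the key. Which of the letters a to d sits in which of the four places varies.
- key_a_top (a point): centre of the top face of key a; moves with the key. The key is a white block, 34 (box x) x 26 (box y) mm; its top is 12 mm above the box when the key is up, and stays above the box when it is fully pressed.
- key_a (a joint): how far key a is down, m: 0 up, 0.0095 stop. Any key may be the latched one: it starts caught at 0.005, does not give to a push under 4 N, lets go once pressed past 0.0075 (7 N or so) and rises to 0 as the finger leaves. The others start at 0 and spring back: they give at 1.6 N, then 0.6 N per mm. Tap them in by 2 to 3 mm; 6 mm counts as pressed in.
- unit_b: mount of key b: a flat grey plate under the key, 46 (x) x 36 (y) x 1 mm, fixed on the box; origin on the box's top face at the key's centre, axes parallel to the box's. It carries the key. Which of the letters a to d sits in which of the four places varies.
- key_b_top (a point): centre of the top face of key b; moves with the key. The key is a white block, 34 (box x) x 26 (box y) mm; its top is 12 mm above the box when the key is up, and stays above the box when it is fully pressed.
- key_b (a joint): how far key b is down, m: 0 up, 0.0095 stop. Any key may be the latched one: it starts caught at 0.005, does not give to a push under 4 N, lets go once pressed past 0.0075 (7 N or so) and rises to 0 as the finger leaves. The others start at 0 and spring back: they give at 1.6 N, then 0.6 N per mm. Tap them in by 2 to 3 mm; 6 mm counts as pressed in.
- unit_c: mount of key c: a flat grey plate under the key, 46 (x) x 36 (y) x 1 mm, fixed on the box; origin on the box's top face at the key's centre, axes parallel to the box's. It carries the key. Which of the letters a to d sits in which of the four places varies.
- key_c_top (a point): centre of the top face of key c; moves with the key. The key is a white block, 34 (box x) x 26 (box y) mm; its top is 12 mm above the box when the key is up, and stays above the box when it is fully pressed.
- key_c (a joint): how far key c is down, m: 0 up, 0.0095 stop. Any key may be the latched one: it starts caught at 0.005, does not give to a push under 4 N, lets go once pressed past 0.0075 (7 N or so) and rises to 0 as the finger leaves. The others start at 0 and spring back: they give at 1.6 N, then 0.6 N per mm. Tap them in by 2 to 3 mm; 6 mm counts as pressed in.
- unit_d: mount of key d: a flat grey plate under the key, 46 (x) x 36 (y) x 1 mm, fixed on the box; origin on the box's top face at the key's centre, axes parallel to the box's. It carries the key. Which of the letters a to d sits in which of the four places varies.
- key_d_top (a point): centre of the top face of key d; moves with the key. The key is a white block, 34 (box x) x 26 (box y) mm; its top is 12 mm above the box when the key is up, and stays above the box when it is fully pressed.
- key_d (a joint): how far key d is down, m: 0 up, 0.0095 stop. Any key may be the latched one: it starts caught at 0.005, does not give to a push under 4 N, lets go once pressed past 0.0075 (7 N or so) and rises to 0 as the finger leaves. The others start at 0 and spring back: they give at 1.6 N, then 0.6 N per mm. Tap them in by 2 to 3 mm; 6 mm counts as pressed in.
- sleeve_mid (a point): bystander: centre (half-way up) of an upright oval bone-coloured sleeve, 71 x 37 x 55 mm high
- handpiece_mid (a point): bystander: middle of a rotary carving handpiece lying on the bench, 154 mm long, 26 mm thick, point towards its +x
- jar_mid (a point): bystander: centre (half-way up) of a glass jar with a metal lid, 50 mm across, 60 mm high

How it is judged:
By the outcome, as a careful person would: the job done as asked, in the order asked, and still so for the second after the job is handed in, with the robot touching nothing.
It also fails if it takes over 51 s, if anything falls off the work surface, if the arm or the gripper's body presses on something with over 40 N, if the wrist force passes 120 N, or if a joint passes its speed limit or range.

### The arm

A 6-joint arm with a two-finger parallel gripper is mounted at the origin on the work surface. World frame = base frame: x ahead of the robot, y to its left, z up, the work surface at z = 0. Lengths are in m, angles in rad, forces in N, time in s.
With the tool pointing down it reaches from about 0.3 to 0.775 m from the base axis. Payload 14.6 kg.
Tool frame: the origin (TCP) lies at the very end of the fingers, on their centre line; the grasp point (between the pads) lies 19 mm behind it (ctrl.grasp_offset is the distance from the TCP to the grasp point, in m); x points along the fingers, y is the direction in which the jaws open and shut, and the axes are right-handed (so a half turn about x gives the same grasp; the last joint's range is limited). The gripper opens to 94 mm and grips with 3 to 60 N. Pads are 16 mm wide; open, the fingers measure 119 mm over their backs; the gripper's body (75 mm by 177 mm) begins 78 mm behind the grasp point.
Start: joints at [-1.279, 0.3, 1.521, -0, 1.321, -0.067], TCP at [0.193, -0.515, 0.205] pointing down, gripper open.
Joint ranges: [-3.03, 3.03], [-0.79, 2.21], [0.23, 2.52], [-1.04, 4.18], [0, 3.07], [-2.55, 2.55]. Speed limits (rad/s): [2.22, 2.22, 2.57, 3.14, 3.14, 3.14].

### API

Orientations are given as [roll, pitch, yaw] about the fixed x, y, z axes, in that order (R = Rz(yaw) Ry(pitch) Rx(roll)).
In Python, from station import ctrl gives the robot as it stands. The module is installed in compiled form; this text tells all that it offers.
- The arm moves only by the tool send_rows, never from a script. Its argument "rows" is a list that holds one entry, the list of rows, each a list of 4 numbers: the shift along the world's x, y, z in mm, then the turn about the world's z in rad. A call has 1 to 12 rows; each row shifts and turns the commanded pose from where the row before left it; what a row does not reach is not made up. A row lasts 1/10 s, in which the tool goes at most 50 mm and 8.59 degrees, less where a joint would pass 70% of its speed; a pose out of reach is approached as far as the arm can. A call is refused whole if a number of a shift passes 50 or a number of a turn 0.15, either way. A call with a gripper value outside its range is refused whole. "grip" is the gripper's target within -1 to 1 (shut at 1, half-way at 0, fully open at -1), set as the call begins (left out, the last holds). The fingers move at their own pace and stop on an object; "newtons" is the grip in N (left out, the last holds). Time passes only in rows, so rows that do not move let the fingers close. It gives the time, the measured TCP pose, the force and the opening at its end, in the units of the state.
- ctrl.get_obs(): the state, without advancing time (a new reading comes with each control period).
- ctrl.camera(name): name is "side" or "top" or "wrist"; returns (picture, depth): 480x640x3 uint8, red, green, blue; 480x640 float32, m along the optical axis (not along the pixel's ray), 0 where there is no reading.
- ctrl.camera_params(name): a dict with "vertical_fov" (degrees; the focal length in pixels is half the picture's height over the tangent of half this angle, whatever the lens; pixels are square), "cx", "cy" (the principal point, pixels), "k1" (the pictures are not rectified: a ray, as slopes to the right and down, at radius r is drawn at 1 + k1 r^2 times it, then the intrinsics apply), "cam_to_world" (4x4, takes a point from camera to world coordinates); the wrist camera has in their place "mount" (4x4, takes a point from camera to tool coordinates, whose origin is the TCP and whose axes are the tool frame's). Camera axes: x right, y up, looking along -z (the intrinsics and any distortion apply to the point x, -y, -z); pixel columns grow to the right and rows downward; lengths in m; the calibration is good to about 2 mm. A picture is of the moment at which its call begins: read the wrist's pose just before it. camera_params takes no time and is no camera call.
- ctrl.hand_in(): hands the job in, once; it reports no verdict.
The state is a dict: "time_s": time; "qpos": joint angles; "joint_vel": joint speeds; "tau": joint torques, N m; "ee_pos": TCP position; "eef_rot": TCP orientation; "force": force on the tool from outside, world axes, zero at the start; "moment": the same for the moment, N m; "grip_width": finger opening in m.
Only numpy, scipy, OpenCV 4.12 (cv2) and the standard library are available. Lean on these libraries where they do the work, as an engineer would, in place of code of your own. Each camera call takes 0.05 s, during which the arm holds its last target.

## Working session

There is one attempt and no reset: what is moved stays moved. The work goes in short steps, Python scripts to look and compute and a tool call to move; the robot and the scene stay as the last step left them, time stands still between calls to the robot, and variables do not carry over. Pictures are saved under pics/ and viewed, and the job is handed in when it is done.

Besides the shell and the picture viewer there is one more tool, called after "Emit:" as name(argument=value, ...) on one line, values as JSON. send_rows: Moves the arm, as the interface text tells. Its arguments: {"type":"object","properties":{"rows":{"type":"array"},"grip":{"type":"number"},"newtons":{"type":"number"}},"required":["rows"]}

```bash
mkdir -p pics; cat > h.py <<'E'
from station import ctrl
import numpy as np, cv2
def snap(n,f):
    o=ctrl.get_obs(); p,d=ctrl.camera(n); cv2.imwrite('pics/'+f+'.png',p[:,:,::-1]); np.savez('pics/'+f+'.npz',p=p,d=d,pos=o['ee_pos'],rot=o['eef_rot']); return p,d
def world(n,d,u,v,z=None):
    P=ctrl.camera_params(n); f=240/np.tan(np.radians(P['vertical_fov'])/2)
    K=np.array([[f,0,P['cx']],[0,f,P['cy']],[0,0,1]])
    q=cv2.undistortPoints(np.array([[[u,v]]],float),K,np.array([P['k1'],0,0,0,0.]))[0,0]
    T=np.array(P['cam_to_world']); r=np.array([q[0],-q[1],-1.])
    if z is None: return T[:3,:3]@(r*d)+T[:3,3]
    w=T[:3,:3]@r; return T[:3,3]+w*(z-T[2,3])/w[2]
E
python3 - <<'E'
from h import *
for n in('top','side'):
    snap(n,n+'0'); print(ctrl.camera_params(n))
print(ctrl.get_obs())
E
```

```text
{'vertical_fov': 45.18744379925718, 'cx': 312.1317125326915, 'cy': 227.97960086014982, 'k1': -0.09539286667718111, 'cam_to_world': array([[ 0.02818682,  0.99721163, -0.0690975 ,  0.52991449],
       [-0.99944988,  0.02690654, -0.01938992, -0.03317965],
       [-0.01747668,  0.06960603,  0.99742146,  1.01491976],
       [ 0.        ,  0.        ,  0.        ,  1.        ]])}
{'vertical_fov': 53.48355444848965, 'cx': 313.15635658172357, 'cy': 235.12282597108202, 'k1': -0.08843567984754949, 'cam_to_world': array([[ 0.87073128,  0.3474491 , -0.3480031 ,  0.36426364],
       [-0.4914233 ,  0.58864036, -0.64187668, -0.51145271],
       [-0.0181708 ,  0.72991893,  0.68329216,  0.5839078 ],
       [ 0.        ,  0.        ,  0.        ,  1.        ]])}
{'time_s': 0.1, 'qpos': array([-1.27856844e+00,  3.00385324e-01,  1.52151810e+00,  1.73045552e-05,
        1.32070988e+00, -6.66045992e-02]), 'joint_vel': array([ 0.00298484, -0.00182484, -0.00335046,  0.00013953,  0.00225033,
        0.00117906]), 'tau': array([ 9.09553764e-04, -5.32650125e+01, -3.53280580e+01,  7.09305773e-02,
        2.34916754e-02, -3.96792359e-05]), 'ee_pos': array([ 0.19308025, -0.51474134,  0.20496003]), 'eef_rot': array([-1.65382217,  1.56977554,  1.84659868]), 'force': array([ 0.01901581,  0.71512397, -0.00513602]), 'moment': array([-0.04040114,  0.04176207, -0.00066153]), 'grip_width': 0.09376422556829148}
```

View pics/top0.png

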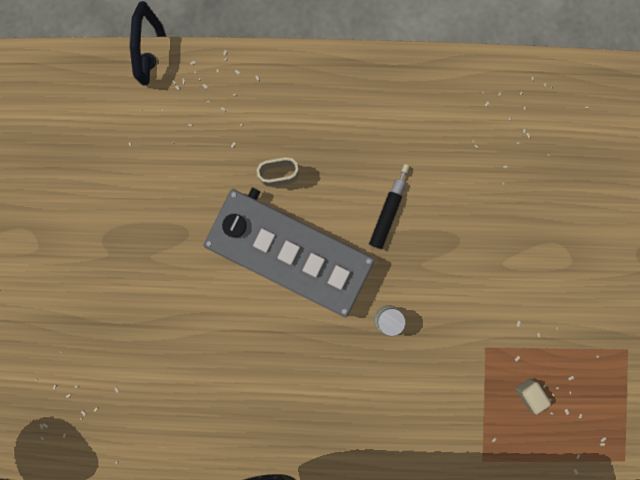

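View pics/side0.png

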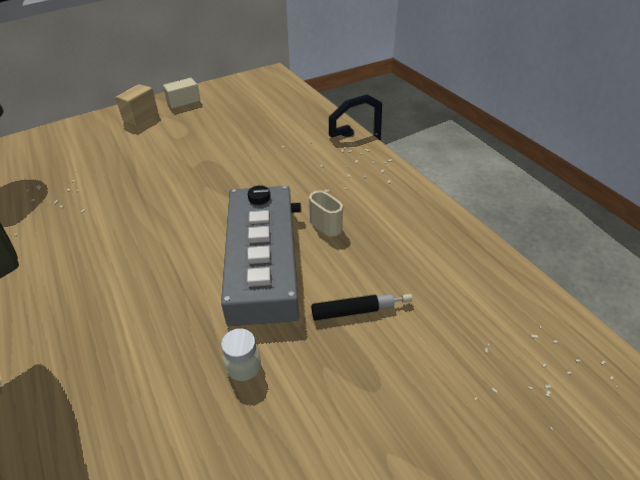

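```bash
python3 - <<'E'
from h import *
p=np.load('pics/top0.npz')['p'];d=np.load('pics/top0.npz')['d']
c=p[180:325,200:385,::-1]
cv2.imwrite('pics/crop1.png',cv2.resize(c,None,fx=4,fy=4,interpolation=cv2.INTER_CUBIC))
# white keys
m=((p.min(2)>150)).astype(np.uint8); m[:200]=0;m[300:]=0;m[:,:245]=0;m[:,365:]=0
n,l,s,ce=cv2.connectedComponentsWithStats(m)
for i in range(1,n):
    if s[i,4]>50:
        u,v=ce[i]; dd=np.median(d[l==i]); print(ce[i],s[i,4],world('top',dd,u,v))
for u,v in [(222,250),(300,226),(330,290),(255,225),(252,255)]: print(world('top',d[v,u],u,v))
E
```

```text
[263.18909091 240.08727273] 275 [0.5736205  0.06587964 0.06216041]
[287.89619377 252.17647059] 289 [0.55462241 0.02396402 0.06721383]
[312.85964912 264.62807018] 285 [ 0.53534746 -0.01764507  0.06693466]
[338. 277.] 283 [ 0.51625108 -0.05939743  0.06679804]
[0.55546687 0.13542459 0.05369377]
[0.59902206 0.00573882 0.05718572]
[ 0.49428083 -0.0470056   0.05676514]
[0.5988739  0.08129747 0.05441274]
[0.54856652 0.08469998 0.05343344]
```

View pics/crop1.png

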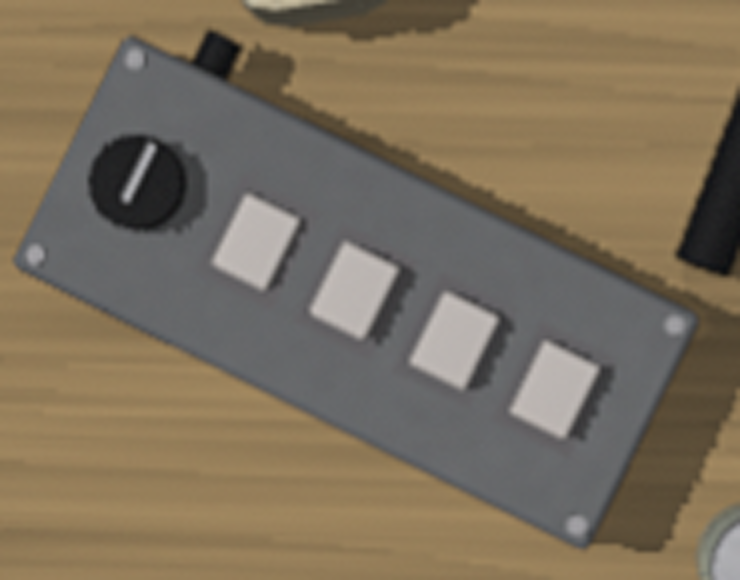

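```bash
python3 - <<'E'
from h import *
from scipy.spatial.transform import Rotation as Ro
o=ctrl.get_obs(); R=Ro.from_euler('xyz',o['eef_rot']).as_matrix(); print(R)
y=R[:,1]; a=np.arctan2(y[1],y[0]); th=np.radians(-24.4)
print(a, th-a, th-a+np.pi,th-a-np.pi, o['ee_pos'])
E
```

```text
[[-2.77979965e-04  3.51177157e-01 -9.36308991e-01]
 [ 9.82209176e-04 -9.36308480e-01 -3.51177257e-01]
 [-9.99999479e-01 -1.01727152e-03 -8.46544278e-05]]
-1.211968093521535 0.7861077560349186 3.9277004096247117 -2.3554848975548746 [ 0.19308025 -0.51474134  0.20496003]
```

Emit:
send_rows(rows=[[[15, 22, 0, 0.049], [24, 36, 0, 0.049], [24, 36, 0, 0.049], [24, 36, 0, 0.049], [24, 36, 0, 0.049], [24, 36, 0, 0.049], [24, 36, 0, 0.049], [24, 36, 0, 0.049], [24, 36, 0, 0.049], [24, 36, 0, 0.049], [24, 36, 0, 0.049], [24, 36, 0, 0.049]]], grip=1, newtons=10)

```text
time_s: 1.3
ee_pos: [0.4727, -0.0952, 0.2053]
eef_rot: [-0.835, 1.571, -3.027]
force: [-0.0, 0.2, -0.0]
grip_width: 0.0022
```

Emit:
send_rows(rows=[[[24, 36, -10, 0.049], [24, 36, -20, 0.049], [24, 36, -25, 0.049], [20, 30, -20, 0.049], [10, 13, -10, 0], [0, 0, 0, 0], [0, 0, 0, 0], [0, 0, 0, 0]]])

```text
time_s: 2.1
ee_pos: [0.574, 0.0532, 0.1213]
eef_rot: [1.932, 1.57, -0.067]
force: [0.0, -0.2, -0.4]
grip_width: 0.0006
```

Emit:
send_rows(rows=[[[0, 13, -15, 0], [0, 0, -15, 0], [0, 0, -5, 0], [0, 0, 0, 0], [0, 0, 0, 0]]])

```text
time_s: 2.6
ee_pos: [0.5742, 0.0669, 0.0855]
eef_rot: [-1.007, 1.571, -3.006]
force: [0.5, 0.9, 0.3]
grip_width: 0.0005
```

```bash
python3 - <<'E'
from h import *
from scipy.spatial.transform import Rotation as Ro
p,d=snap('side','s1'); o=ctrl.get_obs(); print(o['ee_pos'],o['force'],o['grip_width'])
y=Ro.from_euler('xyz',o['eef_rot']).as_matrix()[:,1]; print(np.degrees(np.arctan2(y[1],y[0])))
cv2.imwrite('pics/s1c.png',cv2.resize(p[150:330,190:330,::-1],None,fx=4,fy=3.3))
p,d=snap('wrist','w1'); 
E
```

```text
[0.57434348 0.06688132 0.08577409] [-0.15755894  0.22858249  0.06560806] 0.0010907624930455231
-24.53270313433693
```

View pics/s1c.png

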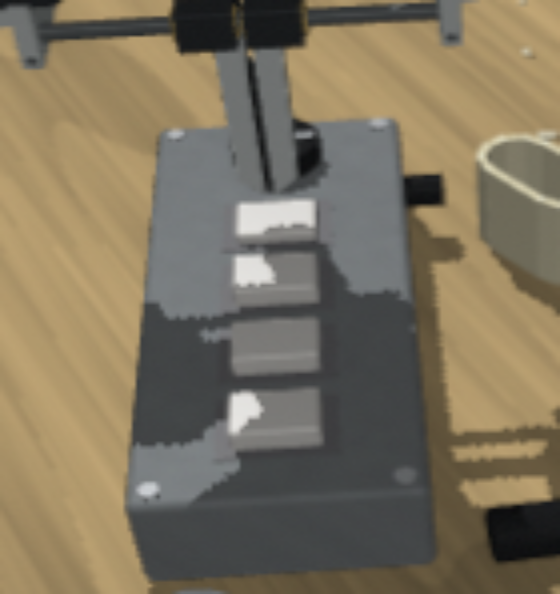

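View pics/w1.png

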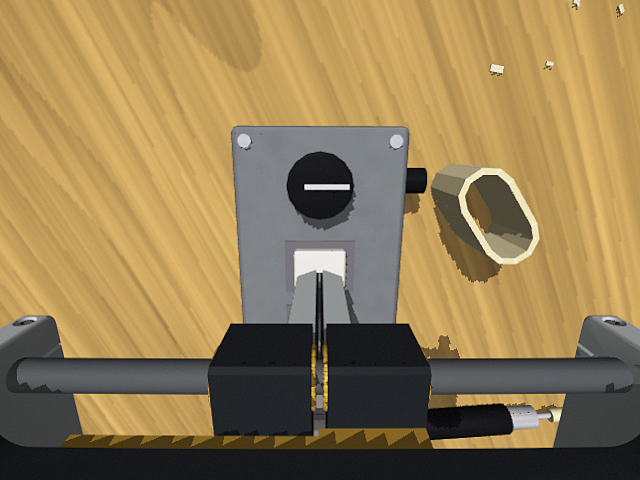

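```bash
python3 - <<'E'
from h import *
P=ctrl.camera_params('wrist');print(P)
d=np.load('pics/w1.npz')['d']; f=240/np.tan(np.radians(P['vertical_fov'])/2)
K=np.array([[f,0,P['cx']],[0,f,P['cy']],[0,0,1]]);M=np.array(P['mount'])
for u,v in [(297,252),(343,252),(320,252),(320,265),(320,186),(260,220),(319,274)]:
    q=cv2.undistortPoints(np.array([[[u,v]]],float),K,np.array([P['k1'],0,0,0,0.]))[0,0]
    print(u,v,d[v,u],(M@np.append(np.array([q[0],-q[1],-1])*d[v,u],1))[:3])
E
```

```text
{'vertical_fov': 71.70672332266895, 'cx': 319.03584399389257, 'cy': 239.0517867782477, 'k1': -0.013844777901835493, 'mount': array([[-1.01985957e-03,  2.64768314e-01, -9.64311516e-01,
        -1.78793310e-01],
       [ 9.99999213e-01,  9.75161246e-04, -7.89855718e-04,
         4.77114861e-04],
       [ 7.31230452e-04, -9.64311562e-01, -2.64769100e-01,
        -7.60945478e-02],
       [ 0.00000000e+00,  0.00000000e+00,  0.00000000e+00,
         1.00000000e+00]])}
297 252 0.21224912 [ 0.02370419 -0.01344716 -0.01192754]
343 252 0.21306793 [ 0.02445527  0.01601286 -0.01165832]
320 252 0.21384789 [ 0.02521454  0.00125872 -0.01143386]
320 265 0.21541893 [ 0.0244804   0.00125628 -0.00282642]
320 186 0.19183871 [ 0.01431485  0.00121565 -0.05486208]
260 220 0.21438928 [ 0.03124143 -0.03746911 -0.03122401]
319 274 0.18872306 [-0.00206435  0.00058644 -0.0069732 ]
```

Emit:
send_rows(rows=[[[0, 0, -10, 0], [0, 0, -8, 0], [0, 0, -3, 0], [0, 0, 0, 0], [0, 0, 0, 0], [0, 0, 0, 0]]])

```text
time_s: 3.3
ee_pos: [0.5743, 0.0671, 0.0647]
eef_rot: [2.043, 1.57, 0.044]
force: [1.0, 0.3, 0.5]
grip_width: 0.0002
```

Emit:
send_rows(rows=[[[0, 0, -0.5, 0], [0, 0, 0, 0], [0, 0, 0, 0]]])

```text
time_s: 3.6
ee_pos: [0.5742, 0.067, 0.064]
eef_rot: [2.027, 1.571, 0.028]
force: [-1.0, -0.1, -0.5]
grip_width: 0.0005
```

Emit:
send_rows(rows=[[[0, 0, -0.5, 0], [0, 0, 0, 0], [0, 0, 0, 0]]])

```text
time_s: 3.9
ee_pos: [0.5741, 0.067, 0.0634]
eef_rot: [-1.337, 1.571, 2.947]
force: [-0.3, -0.9, -0.1]
grip_width: 0.0007
```

Emit:
send_rows(rows=[[[0, 0, -0.5, 0], [0, 0, 0, 0], [0, 0, 0, 0]]])

```text
time_s: 4.2
ee_pos: [0.5741, 0.067, 0.0629]
eef_rot: [-0.994, 1.571, -2.993]
force: [0.1, 0.6, 0.4]
grip_width: 0.0005
```

Emit:
send_rows(rows=[[[0, 0, -0.5, 0], [0, 0, 0, 0], [0, 0, 0, 0]]])

```text
time_s: 4.5
ee_pos: [0.5741, 0.067, 0.0624]
eef_rot: [-0.907, 1.571, -2.906]
force: [0.2, -0.9, 0.7]
grip_width: 0.0003
```

Emit:
send_rows(rows=[[[0, 0, -0.3, 0], [0, 0, 0, 0], [0, 0, 0, 0]]])

```text
time_s: 4.8
ee_pos: [0.5742, 0.067, 0.0624]
eef_rot: [2.147, 1.571, 0.149]
force: [-2.0, -0.3, 3.8]
grip_width: 0.0003
```

```bash
python3 -c "
from h import *
o=ctrl.get_obs();print(o['ee_pos'],o['force'],o['tau'])"
```

```text
[0.57416582 0.06703612 0.06235952] [-2.04363092 -0.30833948  3.84136187] [-7.89616909e-02 -5.85045111e+01 -3.02287281e+01  5.81016659e-02
 -4.97167837e-01 -5.92626338e-05]
```

Emit:
send_rows(rows=[[[0, 0, 5, 0], [0, 0, 15, 0], [-9.5, -21, 0, 0], [-9.5, -21, 0, 0], [0, 0, 0, 0], [0, 0, -8, 0], [0, 0, -5.6, 0], [0, 0, 0, 0], [0, 0, 0, 0], [0, 0, 0, 0]]])

```text
time_s: 5.8
ee_pos: [0.5552, 0.0253, 0.0686]
eef_rot: [-1.342, 1.571, 2.943]
force: [-0.3, -0.6, -0.2]
grip_width: 0.0005
```

Emit:
send_rows(rows=[[[0, 0, -0.5, 0], [0, 0, 0, 0], [0, 0, 0, 0]]])

```text
time_s: 6.1
ee_pos: [0.5551, 0.025, 0.0681]
eef_rot: [2.276, 1.571, 0.277]
force: [-0.6, -0.0, 0.2]
grip_width: 0.0005
```

Emit:
send_rows(rows=[[[0, 0, -0.5, 0], [0, 0, 0, 0], [0, 0, 0, 0]]])

```text
time_s: 6.4
ee_pos: [0.5551, 0.025, 0.0675]
eef_rot: [1.506, 1.571, -0.493]
force: [-0.2, -0.2, 0.5]
grip_width: 0.0007
```

Emit:
send_rows(rows=[[[0, 0, -0.5, 0], [0, 0, 0, 0], [0, 0, 0, 0]]])

```text
time_s: 6.7
ee_pos: [0.5552, 0.025, 0.0671]
eef_rot: [2.137, 1.571, 0.138]
force: [0.6, -0.9, 1.1]
grip_width: 0.0008
```

Emit:
send_rows(rows=[[[0, 0, -1, 0], [0, 0, -0.7, 0], [0, 0, 0, 0], [0, 0, 0, 0]]])

```text
time_s: 7.1
ee_pos: [0.5552, 0.025, 0.0654]
eef_rot: [1.991, 1.571, -0.008]
force: [-0.2, 0.4, 3.4]
grip_width: 0.0004
```

Emit:
send_rows(rows=[[[0, 0, -0.7, 0], [0, 0, 0, 0], [0, 0, 0, 0]]])

```text
time_s: 7.4
ee_pos: [0.5552, 0.025, 0.0647]
eef_rot: [2.005, 1.571, 0.006]
force: [-0.3, 0.8, 3.2]
grip_width: 0.0004
```

Emit:
send_rows(rows=[[[0, 0, 5, 0], [0, 0, 11, 0], [-9.5, -21, 0, 0], [-9.5, -21, 0, 0], [0, 0, 0, 0], [0, 0, -8, 0], [0, 0, -4.5, 0], [0, 0, -1, 0], [0, 0, -1, 0], [0, 0, 0, 0], [0, 0, 0, 0]]])

```text
time_s: 8.5
ee_pos: [0.5362, -0.0167, 0.0663]
eef_rot: [2.48, 1.571, 0.481]
force: [-0.4, 1.3, 2.3]
grip_width: 0.0002
```

Emit:
send_rows(rows=[[[0, 0, -0.8, 0], [0, 0, -0.6, 0], [0, 0, 0, 0], [0, 0, 0, 0]]])

```text
time_s: 8.9
ee_pos: [0.5362, -0.0169, 0.0648]
eef_rot: [2.144, 1.57, 0.145]
force: [-0.2, 1.8, 2.6]
grip_width: 0.0003
```

Emit:
send_rows(rows=[[[0, 0, 5, 0], [0, 0, 11, 0], [-9.5, -21, 0, 0], [-9.5, -21, 0, 0], [0, 0, 0, 0], [0, 0, -8, 0], [0, 0, -4.5, 0], [0, 0, -1, 0], [0, 0, -1, 0], [0, 0, 0, 0], [0, 0, 0, 0]]])

```text
time_s: 10.0
ee_pos: [0.5173, -0.0587, 0.0664]
eef_rot: [2.446, 1.571, 0.448]
force: [-0.3, 1.3, 1.6]
grip_width: 0.0005
```

Emit:
send_rows(rows=[[[0, 0, -0.8, 0], [0, 0, -0.6, 0], [0, 0, 0, 0], [0, 0, 0, 0]]])

```text
time_s: 10.4
ee_pos: [0.5173, -0.059, 0.065]
eef_rot: [2.087, 1.57, 0.088]
force: [1.4, 1.7, 2.3]
grip_width: 0.0002
```

Emit:
send_rows(rows=[[[0, 0, -0.3, 0], [0, 0, 0, 0], [0, 0, 0, 0]]])

```text
time_s: 10.7
ee_pos: [0.5172, -0.059, 0.0646]
eef_rot: [1.92, 1.57, -0.078]
force: [0.9, 2.3, 3.6]
grip_width: 0.0006
```

Emit:
send_rows(rows=[[[0, 0, 5, 0], [0, 0, 12, 0], [12, 26, 0, 0], [15, 33, 0, 0], [15, 33, 0, 0], [15, 34, 0, 0], [0, 0, 0, 0], [0, 0, -10, 0], [0, 0, -5, 0], [0, 0, 0, 0], [0, 0, 0, 0]]])

```text
time_s: 11.8
ee_pos: [0.5739, 0.0662, 0.0665]
eef_rot: [-0.999, 1.57, -2.999]
force: [0.8, 0.2, 0.7]
grip_width: 0.0008
```

Emit:
send_rows(rows=[[[0, 0, -3, 0], [0, 0, -1, 0], [0, 0, -1, 0], [0, 0, -1, 0], [0, 0, 0, 0], [0, 0, 0, 0]]])

```text
time_s: 12.4
ee_pos: [0.5741, 0.0668, 0.0609]
eef_rot: [0.429, 1.57, -1.57]
force: [-3.3, -2.7, 5.1]
grip_width: 0.0005
```

Emit:
send_rows(rows=[[[0, 0, -1, 0], [0, 0, -0.7, 0], [0, 0, 0, 0], [0, 0, 0, 0]]])

```text
time_s: 12.8
ee_pos: [0.5741, 0.0668, 0.0592]
eef_rot: [0.736, 1.57, -1.263]
force: [-3.4, -2.8, 5.8]
grip_width: 0.0005
```

Emit:
send_rows(rows=[[[0, 0, -0.6, 0], [0, 0, 0, 0], [0, 0, 0, 0]]])

```text
time_s: 13.1
ee_pos: [0.5741, 0.0668, 0.0587]
eef_rot: [0.685, 1.57, -1.314]
force: [-3.8, -2.0, 6.0]
grip_width: 0.0003
```

Emit:
send_rows(rows=[[[0, 0, 2, 0], [0, 0, 4, 0], [0, 0, 10, 0], [0, 0, 30, 0], [0, 0, 40, 0], [-15, -30, 20, 0], [-20, -40, 0, 0], [-20, -40, 0, 0], [-20, -40, 0, 0], [-20, -40, 0, 0], [-20, -40, 0, 0], [0, 0, 0, 0]]])

```text
time_s: 14.3
ee_pos: [0.4575, -0.1663, 0.1649]
eef_rot: [1.154, 1.57, -0.85]
force: [0.6, 0.5, -0.1]
grip_width: 0.0002
```

```bash
python3 - <<'E'
from h import *
p,d=snap('top','top2'); q,_=snap('side','side2')
o=ctrl.get_obs();print(o['time_s'],o['ee_pos'],o['force'])
for u,v in [(263,240),(288,252),(313,265),(338,277)]:
    dd=np.median(d[v-3:v+4,u-3:u+4]); print(world('top',dd,u,v))
cv2.imwrite('pics/s2c.png',cv2.resize(q[150:390,190:430,::-1],None,fx=2.4,fy=2.4))
E
```

```text
14.4 [ 0.45906473 -0.1633385   0.16474004] [ 0.27890661 -0.04499352  0.65469174]
[0.57354776 0.06572556 0.06669726]
[0.55491879 0.0238057  0.06715401]
[ 0.53474288 -0.01789762  0.06725245]
[ 0.51626452 -0.05937165  0.06773039]
```

View pics/top2.png

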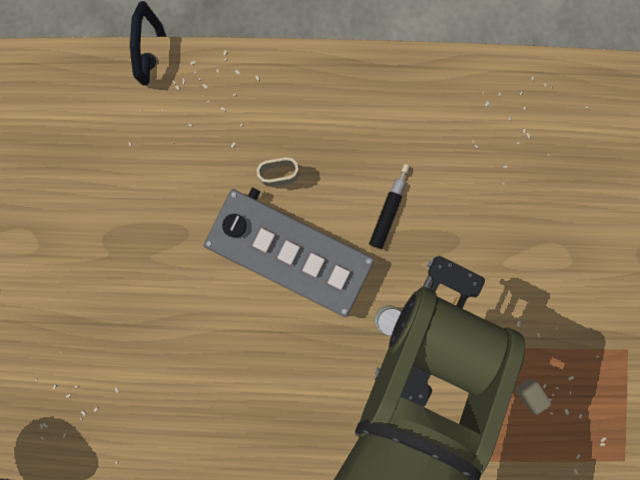

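View pics/s2c.png

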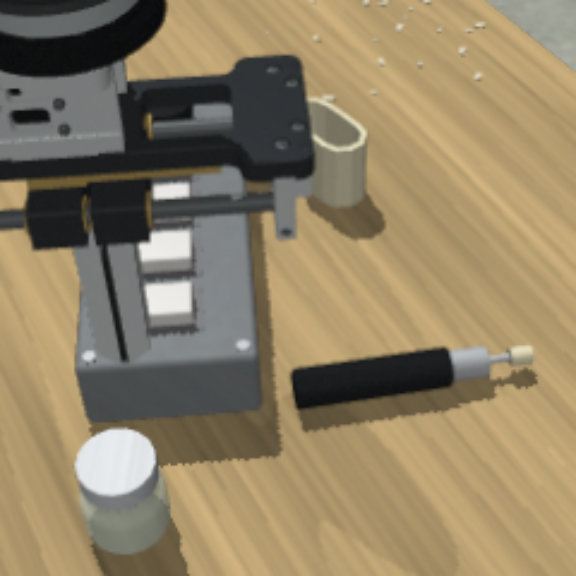

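The top view shows all four keys level at pixels (263,240) to (338,277), at about 67 mm. The sleeve, handpiece and jar are where they were, and the arm is clear of everything.

Emit:
send_rows(rows=[[[0, 0, 0, 0], [0, 0, 0, 0], [0, 0, 0, 0]]])

```text
time_s: 14.7
ee_pos: [0.4595, -0.1621, 0.1642]
eef_rot: [-1.844, 1.571, 2.442]
force: [0.4, 0.3, -0.6]
grip_width: 0.0004
```

```bash
python3 -c "
from station import ctrl
print(ctrl.hand_in())"
```

```text
the job is handed in; nothing more can be done
None
```

The latched key was the one next to the dial. It has been released and now stands level with the other three, and the job was handed in at about 14.7 s.

- **Taps:** I tapped the four keys in order from the dial to the far end with the closed fingertips. The first key sat about 5 mm low and did not give at 3.8 N. The other three each gave about 2.5 mm at around 3 N and sprang back.
- **Release:** Only after all four taps did I press the first key, to about 8.6 mm, with roughly 6 N vertical and a few newtons sideways. I then lifted away.
- **Last checks:** Top-camera depth puts the four key tops at 66.7, 67.2, 67.3 and 67.7 mm, where the first key read 62.2 mm at the start. The box, sleeve, handpiece and jar look unmoved in the picture; the arm partly hides the jar from above, but the side view shows it standing. The arm is clear of everything. No check failed or disagreed.

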